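# Index the die slide of a hand press and strike the blank

## Task

On the lever hand press, push the sprung die slide all the way in against its back stop and let it go, so that it springs back and catches on the stop pin at its middle position, with the brass blank under the ram. Only then press the lever down until the ram bears firmly on the blank, keep it pressed for a moment, and let the lever come back up. Only push with the fingers: the blank stays in its nest, and everything else on the bench stays where it is.

Things in the scene. Friction and masses are not known exactly. Their poses are not given: they have to be found in the camera images.
- press: Grey iron lever hand press, fixed to the bench. Origin: on the bench, directly below the ram's axis. Its x axis is the direction in which the die slide is pushed in (roughly away from the robot), z is up. Base 205 x 140 x 28 mm (x -85 to +120, y +-70); head 165 to 225 mm high (front at x -30, y +-30), column behind from x +70. Stop pin: upright sprung pin with a brass cap on a bracket on the left side of the slideway (press x -45, y +50, cap top at 112 mm).
- slide (a joint): Travel in m of the steel die slide along press +x. 0: out, where a spring holds it (start); 0.052: in against its back stop; 0.030: caught by the stop pin with the nest right under the ram. Pushed in past 0.031 the pin drops behind a catch on the slide; let go from there, the slide springs back (about 0.2 m/s) and stays at 0.029 to 0.030. Spring 3.6 N when out, 9.8 N at the back stop, plus up to about 3 N for lifting the pin and 40 N per m/s of damping.
- push_face (a point): Centre of the flat front face of the push plate at the slide's front end, moving with the slide; its axes are the press's. The upright plate is 60 mm wide (y), 12 mm thick (x), from 22 to 75 mm above the bench; this point is 50 mm above the bench and, with the slide out, 155 mm in front (-x) of the ram axis and 125 mm in front of the head. The bench before it is free.
- nest (a point): Centre of the floor of the round nest (46 mm wide, 5 mm deep) in the die block on the slide, moving with the slide; 53 mm above the bench; press x -30 mm with the slide out.
- blank: Loose brass disc, 44 mm diameter, 6 mm thick, lying in the nest, its origin at the centre of its underside. Not to be picked up.
- ram: Round steel ram, foot 32 mm diameter, hanging under the press head; origin at the centre of its foot's underside, 85 mm above the bench when up. Driven down by the lever, 56 mm per rad; it meets the blank (top at 59 mm) when the lever is at about 0.46 rad.
- lever (a joint): Angle of the press lever in rad: 0 up (start, held up by a spring), grows as its grip is pushed down, end stop 0.55. It pivots about the press's x axis at the head's front (press x -44, y 0, 205 mm high). Pushing down takes about 2 to 4 N at the grip until the ram meets the blank; from there the blank is squeezed with about 2.5 N for each further 1 N on the grip, and 12 N in all on the grip is plenty. Let go, it swings back up.
- lever_grip (a point): Centre of the lever's beech cross grip, a bar 80 mm long along the press's x and 24 mm in diameter, on the right (-y) end of the lever: press x -44, y -145, 242 mm high when up, moving on an arc of 150 mm radius down to about 173 mm high (grip centre) when the ram meets the blank. Free from above.
- rosette: Loose brass lantern rosette with eight petals, 80 mm across, 12 mm high, origin centre of underside; bystander.
- copper_disc: Loose hammered copper disc, 76 mm across, 7.5 mm thick, origin centre of underside; bystander.
- cabochon: Loose red glass cabochon, 35 mm across, 13 mm high, origin centre of underside; bystander.
- stake: Loose beech forming stake standing upright, 60 mm across at the foot, 122 mm high, origin centre of underside; bystander.
- hammer: Loose hammer lying on the bench well to the right of the press; bystander.
- rivet_cup: Loose copper cup, 70 mm across, 60 mm high, origin centre of underside, right of the press; bystander.

How it is judged:
By the outcome, as a careful person would: the job done as asked, in the order asked, and still so for the second after the job is handed in, with the robot touching nothing.
It also fails if it takes over 54 s, if anything falls off the work surface, if the arm or the gripper's body presses on something with over 40 N, if the wrist force passes 120 N, or if a joint passes its speed limit or range.

## Robot

A 6-joint arm with a two-finger parallel gripper is mounted at the origin on the work surface. World frame = base frame: x ahead of the robot, y to its left, z up, the work surface at z = 0. Lengths are in mm, angles in rad, forces in N, time in s.
With the tool pointing down it reaches from about 350 to 975 mm from the base axis. Payload 7.1 kg.
Tool frame: the origin (TCP) lies on the front face of the gripper's body, between the roots of the fingers; the fingertips stand 80 mm ahead of it and the grasp point (between the pads) lies 61 mm ahead of it (env.tips_ahead is the distance from the TCP to the fingertips, in mm); z points along the fingers, y is the direction in which the jaws open and shut (so a half turn about z gives the same grasp; the last joint's range is limited). The gripper opens to 88 mm and grips with 3 to 60 N. Pads are 20 mm wide; open, the fingers measure 115 mm over their backs; the gripper's body (75 mm by 178 mm) begins 61 mm behind the grasp point.
Start: joints at [1.124, 0.423, 1.63, -0, 1.089, -0.019], TCP at [259.262, 568.673, 302.675] pointing down, gripper open.
Joint ranges: [-3, 3], [-0.9, 2.11], [0.09, 2.58], [-1.31, 4.45], [0.11, 2.69], [-2.54, 2.54]. Speed limits (rad/s): [2.39, 2.39, 3.01, 3.14, 3.14, 3.14].

## Interface

Orientations are given as a unit quaternion [x, y, z, w].
In Python, from station import env, set_gripper, viewer, workorder gives the robot as it stands. Calls block until the motion is done:
- env.reach(position, orientation): joint-space move of the TCP to a pose.
- env.move_l(position, rot=None, rate=150, f_stop=None): straight line of the TCP; rot=None keeps the orientation; rate is the mean speed in mm/s. With f_stop (N) it stops when the force on the tool has changed by that much, and returns True; else False.
- env.move_joints(angles): joint-space move.
- set_gripper(opening): finger opening in mm; the grip force is fixed at half the most; returns when the fingers have stopped.
- env.hold(seconds).
- env.ik(position, orientation): joint angles nearest the present ones, or None.
- env.read_state(): the state.
- viewer.camera(name): name is "scene" or "top" or "wrist"; returns the picture (480x640x3 uint8, blue, green, red); there is no depth.
- viewer.camera_params(name): a dict with "fx", "fy", "cx", "cy" (pixels), "pose" (4x4, takes a point from camera to world coordinates); the wrist camera has in their place "tool_from_camera" (4x4, takes a point from camera to tool coordinates, whose origin is the TCP and whose axes are the flange's). Camera axes: x right, y up, looking along -z (the intrinsics and any distortion apply to the point x, -y, -z); pixel columns grow to the right and rows downward; lengths in mm; the calibration is good to about 2 mm. A picture is of the moment at which its call begins: read the wrist's pose just before it. camera_params takes no time and is no camera call.
A pose or a line that the arm cannot do raises env.IKError and nothing moves.
- workorder.sign_off(): hands the job in, once; it reports no verdict.
The state is a dict: "time_s": time; "qpos": joint angles; "dq": joint speeds; "tau": joint torques, N m; "tool_pos": TCP position; "orientation": TCP orientation; "force": force on the tool from outside, world axes, zero at the start; "wrist_torque": the same for the moment, N m; "width": finger opening in mm.
Only numpy, scipy, OpenCV 4.12 (cv2) and the standard library are available. Lean on these libraries where they do the work, as an engineer would, in place of code of your own. Each camera call takes 0.05 s, during which the arm holds its last target. There are 200 camera calls.

## Working session

There is one attempt and no reset: what is moved stays moved. The work goes in short steps, each a Python script; the robot and the scene stay as the last script left them, time stands still between calls to the robot, and variables do not carry over. Pictures are saved under pics/ and viewed, about 8 in all and at most 12, crops included, and the job is handed in when it is done.

```bash
ls; mkdir -p pics
python3 - <<'E'
from station import env, viewer
import cv2, numpy as np
for n in("scene","top"):
    cv2.imwrite(f"pics/{n}0.png",viewer.camera(n)); p=viewer.camera_params(n); print(n,{k:(np.round(v,3).tolist()) for k,v in p.items()})
s=env.read_state();print(s["time_s"],s["orientation"],s["force"])
E
```

```text
pics
scene {'fx': 493.844, 'fy': 493.844, 'cx': 316.953, 'cy': 241.732, 'pose': [[0.43, 0.853, -0.296, 271.96], [-0.903, 0.409, -0.134, -149.753], [0.007, 0.325, 0.946, 1216.738], [0.0, 0.0, 0.0, 1.0]]}
top {'fx': 504.916, 'fy': 504.916, 'cx': 326.826, 'cy': 241.131, 'pose': [[-0.016, 0.996, -0.093, 484.714], [-1.0, -0.017, -0.015, 1.576], [-0.016, 0.092, 0.996, 1456.791], [0.0, 0.0, 0.0, 1.0]]}
0.1 [ 2.12294637e-01  9.77205470e-01 -6.57099738e-04 -1.56850157e-04] [ 0.0019505  -0.11455953  0.50370808]
```

View pics/scene0.png

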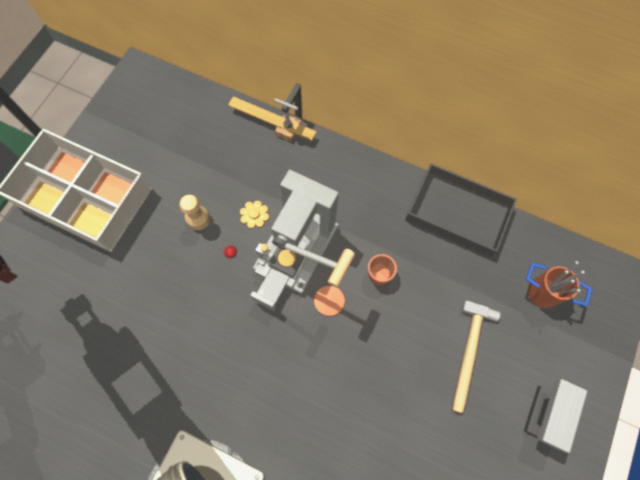

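View pics/top0.png

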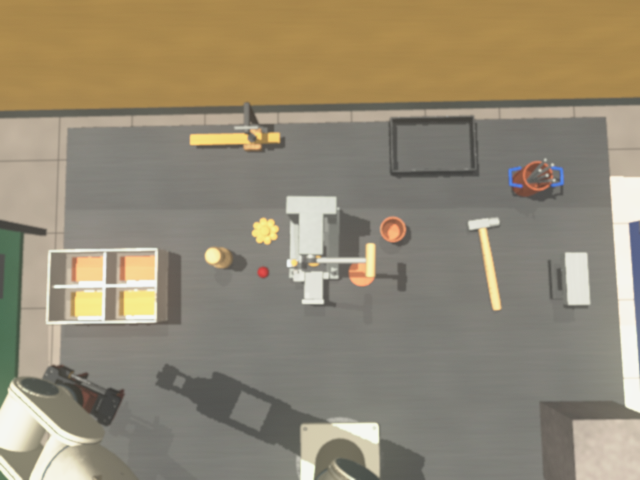

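The scene view shows the press around (290,240), with the grip at (342,267), push plate around (268,290) and brass cap at (263,248). In the top view the grip is at (371,260), the plate at (313,302) and the cap at (293,262). I'll enlarge both.

```bash
cat > h.py <<'E'
import numpy as np, cv2
from station import viewer
def ray(n,px,pose=None):
    p=viewer.camera_params(n); T=np.array(p["pose"]) if pose is None else pose
    d=T[:3,:3]@np.array([(px[0]-p["cx"])/p["fx"],-(px[1]-p["cy"])/p["fy"],-1.]); return T[:3,3],d/np.linalg.norm(d)
def onplane(r,z): o,d=r; return o+d*(z-o[2])/d[2]
def meet(rays):
    A=sum(np.eye(3)-np.outer(d,d) for o,d in rays); b=sum((np.eye(3)-np.outer(d,d))@o for o,d in rays)
    x=np.linalg.solve(A,b); return x,[float(np.linalg.norm(np.cross(x-o,d))) for o,d in rays]
E
python3 - <<'E'
from h import *
rs=[];ims=[]
for n,(x,y) in(("scene",(245,165)),("top",(275,190))):
    im=cv2.imread(f"pics/{n}0.png"); c=im[y:y+150,x:x+120]; ims.append(cv2.resize(c,(400,500),interpolation=cv2.INTER_CUBIC))
    m=cv2.inRange(cv2.cvtColor(c,cv2.COLOR_BGR2HSV),(14,90,120),(32,255,255))
    k,l,st,ce=cv2.connectedComponentsWithStats(m)
    for i in range(1,k):
        if st[i,4]>8: print(n,st[i],np.round(ce[i]+[x,y],2))
cv2.imwrite("pics/c.png",np.hstack(ims))
E
```

```text
scene [  0  36  24  27 521] [255.4  213.82]
scene [17 79  5  8 35] [264.03 247.4 ]
scene [ 33  84  18  18 251] [286.06 257.73]
scene [93 84  9 14 27] [341.67 255.26]
scene [ 83  86  27  36 134] [341.01 271.79]
scene [ 81 122  14  13  79] [332.2  292.87]
scene [ 70 135  10  11  62] [319.39 305.15]
top [ 0 35  4 15 43] [276.07 231.3 ]
top [114  40   6   9  44] [391.66 233.93]
top [91 54  2 13 14] [366.07 249.57]
top [ 77  54  23  41 221] [364.44 272.57]
top [41 66  5  2  9] [317.78 256.44]
top [17 70  6  6 24] [294.21 262.46]
top [34 73 10  4 32] [313.22 264.25]
```

View pics/c.png

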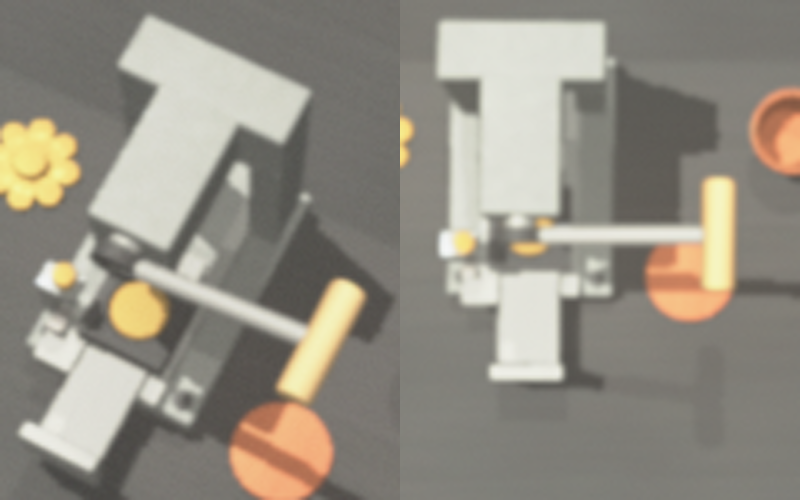

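The crops show the push plate's front top edge, scene crop (18,432)-(95,472) and top crop (490,380)-(563,380). They also show the grip, brass cap and head corners clearly. I'll triangulate these.

Run:
```python
from h import *
f=lambda p,o:((np.array(p)+.5)*.3-.5+o)
S=lambda *p:ray("scene",f(p,[245,165])); T=lambda *p:ray("top",f(np.array(p)-[400,0],[275,190]))
P={}
for k,a,b in [("plateL",(19,432),(490,380)),("plateR",(95,472),(563,380)),("grip",(321,341),(718,234)),
 ("gripfront",(294,394),(718,291)),("gripback",(348,286),(719,177)),("headL",(91,212),(482,213)),("headR",(168,249),(560,213)),
 ("barBL",(150,15),(440,20)),("barBR",(311,93),(604,22)),("barFR",(283,142),(604,78)),("copper",(281,452),(689,279))]:
    x,e=meet([S(*a),T(*b)]);P[k]=x;print(k,x.round(1),np.round(e,1))
x,e=meet([ray("scene",(264,247.4)),ray("top",(294.2,262.5))]);P["cap"]=x;print("cap",x.round(1),np.round(e,1))
print("blank@59",onplane(ray("scene",(286.1,257.7)),59))
a=lambda v:np.degrees(np.arctan2(v[1],v[0]))
print("yaw grip",a(P["gripback"]-P["gripfront"]),"head",a(P["headL"]-P["headR"])-90,"plate",a(P["plateL"]-P["plateR"])-90,"bar",a(P["barBL"]-P["barBR"])-90)
pm=(P["plateL"]+P["plateR"])/2; print("plate mid",pm,"grip-plate",P["grip"]-pm,"exp 111,-145; cap-plate",P["cap"]-pm,"exp 110,50")
```

```text
plateL [443.1  93.8  85.5] [1.5 1.5]
plateR [442.1  34.7  75.4] [1.3 1.3]
grip [549.5 -81.6 245.2] [2.1 2.1]
gripfront [508.8 -80.7 255.9] [1.2 1.2]
gripback [590.3 -82.6 242.6] [3.1 3.1]
headL [568.9  89.  227.2] [1.6 1.6]
headR [567.4  32.4 229.4] [2.3 2.3]
barBL [713.8 119.2 221.3] [1.7 1.7]
barBR [710.6  -2.4 217.1] [2.2 2.2]
barFR [667.2  -1.7 225.3] [2.1 2.1]
copper [524.4 -72.9  12.1] [1.3 1.3]
cap [552.7 111.3 112.3] [2.3 2.3]
blank@59 [564.6266169   64.67703333  59.        ]
yaw grip -1.3627599565017916 head -1.5173418809948345 plate -0.9801494699199935 bar -1.536702009084621
plate mid [442.57862859  64.28165004  80.40414504] grip-plate [ 106.87446656 -145.85776391  164.74612917] exp 111,-145; cap-plate [110.16630006  46.99444319  31.89061242] exp 110,50
```

Every landmark agrees on a press origin of about (597.3, 60.8) and a yaw of -1.4°. Next I approach the plate and push it in.

```bash
cat >> h.py <<'E'
from station import env,set_gripper
yaw=np.radians(-1.4); O=np.array([597.3,60.8,0]); c,s=np.cos(yaw),np.sin(yaw); R=np.array([[c,-s,0],[s,c,0],[0,0,1]])
W=lambda x,y,z: (O+R@np.array([x,y,z])).tolist()
Pr=lambda p: (R.T@(np.array(p)-O)).round(1)
Q=[float(np.sin(-yaw/2)),float(np.cos(-yaw/2)),0,0]
def st(t=""): a=env.read_state(); print(t,round(a["time_s"],2),Pr(a["tool_pos"]),np.round(a["force"],1),a["width"])
E
python3 - <<'E'
from h import *
set_gripper(0)
env.reach(W(-205,0,260),Q); st("above")
env.move_l(W(-205,0,125),rate=150); st("pre")
p=viewer.camera_params("wrist"); print(np.round(p["tool_from_camera"],2).tolist(),p["fx"])
cv2.imwrite("pics/w1.png",viewer.camera("wrist"))
print(env.move_l(W(-172,0,125),rate=60,f_stop=15)); st("near")
E
```

```text
above 3.33 [-204.6    0.4  260.2] [ 0.6  0.2 -0.6] 0.502444066871073
pre 4.38 [-2.047e+02  2.000e-01  1.254e+02] [-0.4  0.4  0.3] 0.24342559294250887
[[0.0, 0.96, 0.29, 81.56], [1.0, -0.0, -0.0, -0.66], [-0.0, 0.29, -0.96, -82.72], [0.0, 0.0, 0.0, 1.0]] 380.8855506431419
False
near 5.13 [-1.723e+02 -1.000e-01  1.248e+02] [ 0.1 -0.1  0.1] 0.37379495570893556
```

View pics/w1.png

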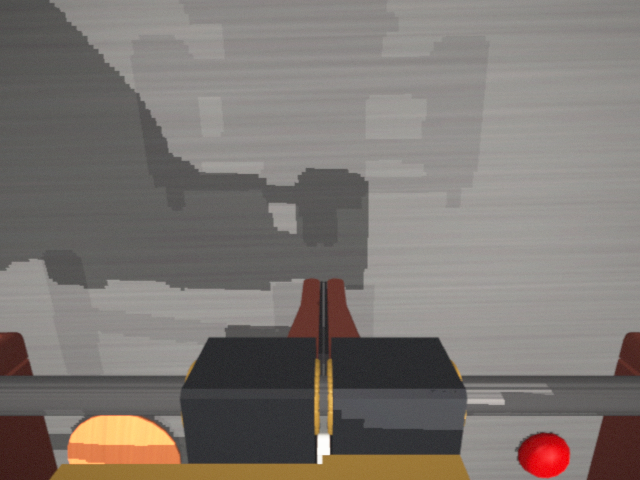

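The wrist view looks from the robot side. The closed fingers are centred at (323,300) with free bench before them, and the cabochon at (543,455) and copper disc at (125,450) are off to the sides. Now the push.

Run:
```python
from h import *
env.hold(0.2); st("start")
for x in(-160,-150,-140,-128,-120):
    r=env.move_l(W(x,0,125),rate=50,f_stop=25); st(f"{x} {r}")
    if r: break
if not r: r=env.move_l(W(-97,0,125),rate=25,f_stop=25); st(f"end {r}")
```

```text
start 5.33 [-172.4   -0.   124.9] [-0.6  0.  -0. ] 0.021132495883699594
-160 False 5.72 [-1.605e+02 -1.000e-01  1.248e+02] [-4.3  0.   1.5] 0.36750475832463064
-150 False 6.08 [-151.4   -0.2  124.6] [-7.  -0.7  2.1] 0.9921206472531768
-140 False 6.42 [-141.8   -0.3  124.4] [-6.5 -1.   0.1] 0.16602537909179624
-128 False 6.82 [-130.1   -0.3  124.3] [-7.9 -1.4  0.9] 0.44035213117723804
-120 False 7.12 [-122.3   -0.3  124.3] [-9.1 -2.2  2.5] 0.23835171262665866
end True 7.71 [-115.5   -0.6  123.5] [-8.2  1.2  6.8] 0.6008229610573657
```

Run:
```python
from h import *
env.hold(0.3); st("held")
p=np.array(env.read_state()["tool_pos"])
for d in(2,4,6,8):
    r=env.move_l((p+R@[d,0,0]).tolist(),rate=20,f_stop=25); st(f"{d} {r}")
    if r: break
```

```text
held 8.01 [-116.7   -0.6  123.2] [-10.1   1.2   7.1] 0.6099074558108086
2 False 8.26 [-116.7   -0.7  123.1] [-9.3  0.2  7.6] 0.286077155859658
4 False 8.51 [-114.8   -0.7  123. ] [-8.6  0.3  7.5] 0.03514109010177796
6 False 8.76 [-113.    -0.7  122.9] [-10.3   0.5   6.8] 0.658319295597568
8 False 9.01 [-112.7   -0.8  122.8] [-15.7   2.   10.4] 0.47143469898359824
```

Run:
```python
from h import *
x0=-112.7
for d in(1.5,3,4.5,6,8,10):
    env.move_l(W(x0+d,0,124),rate=20); st(d)
    if env.read_state()["force"][0]<-32: break
```

```text
1.5 9.29 [-114.5   -0.4  123.1] [-9.7 -1.6 -0.3] 0.5755130505053053
3 9.54 [-112.8   -0.4  123.1] [-10.5  -1.3   2.7] 0.4477314591679364
4.5 9.79 [-112.6   -0.5  123. ] [-14.7  -0.6   6.7] 0.29714009990858226
6 10.04 [-112.5   -0.5  123. ] [-19.3   0.3  11.8] 0.8880398417304872
8 10.29 [-112.2   -0.5  122.9] [-25.1   2.5  17.3] 0.7958040152660725
10 10.54 [-111.9   -0.5  122.7] [-30.6   3.   22.9] 0.20042065828258623
```

The fingers are firmly against the stop at TCP press x of -112.5, which puts the face at about -103, as expected. Release quickly and look.

Run:
```python
from h import *
env.move_l(W(-215,0,124),rate=350); st("back")
env.move_l(W(-235,0,280),rate=300)
env.hold(0.3)
ims=[]
for n,(x,y) in(("scene",(245,165)),("top",(275,190))):
    im=viewer.camera(n); cv2.imwrite(f"pics/{n}1.png",im); ims.append(cv2.resize(im[y:y+150,x:x+120],(400,500),interpolation=cv2.INTER_CUBIC))
cv2.imwrite("pics/c1.png",np.hstack(ims)); st()
```

```text
back 11.02 [-2.146e+02  2.000e-01  1.244e+02] [ 0.6  1.1 -0.1] 0.4842666676692432
 12.09 [-235.2   -0.   279.2] [-0.6  0.3  0.7] 0.5642775748283857
```

View pics/c1.png

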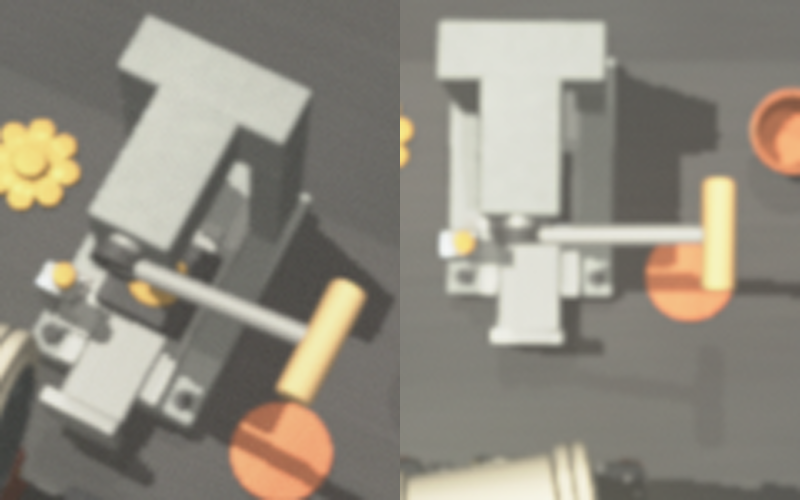

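The plate's front edge in the top view moved from row 380 to 343, about 30 mm in, so it is caught. The scene view shows the brass blank under the ram, and nothing else has moved. Now the lever.

Run:
```python
from h import *
env.move_l(W(-200,-60,370),rate=250)
env.reach(W(-44,-147,370),Q); st("above grip")
env.move_l(W(-44,-147,344),rate=80,f_stop=8); env.hold(.2); st("near")
z=344
for z in (330,315,300,285,275,270):
    r=env.move_l(W(-44,-147,z),rate=50,f_stop=14); st(f"{z} {r}")
    if r: break
```

```text
above grip 13.45 [ -45.4 -146.   368.6] [-0.5  0.5 -0.1] 0.2598810993992542
near 14.12 [ -43.8 -147.   344.5] [ 0.4  0.1 -0.6] 0.3868872769347534
330 False 14.56 [ -44.2 -146.9  329.6] [-0.3  1.1  0.6] 0.2954932486008429
315 False 15.01 [ -44.2 -146.9  314.6] [-1.1 -0.   1.9] 0.46047018358876185
300 False 15.46 [ -44.1 -146.9  299.7] [-0.8 -0.5  2.2] 0.16416408960662382
285 False 15.91 [ -44.  -147.   284.7] [-0.1 -0.5  2.5] 0.4515856545951318
275 False 16.26 [ -44.  -146.8  274.7] [-0.4  1.6  3.1] 0.08792077124608556
270 False 16.51 [ -44.  -146.9  269.9] [-0.5  0.9  2.1] 0.31335125368741246
```

Run:
```python
from h import *
for z in np.arange(268,244,-1.0):
    env.move_l(W(-44,-147,float(z)),rate=15); env.hold(.05)
    f=env.read_state()["force"][2]; print(z,env.read_state()["tool_pos"][2].round(1),round(f,1))
    if f>11.5: break
env.hold(1.2); st("held")
cv2.imwrite("pics/p.png",viewer.camera("scene")[150:330,220:400])
```

```text
268.0 268.0 3.3
267.0 267.0 3.5
266.0 266.0 3.5
265.0 265.2 5.2
264.0 264.8 10.4
263.0 264.5 16.0
held 19.54 [ -43.8 -147.   264.4] [-4.8  2.9 16.4] 0.6889327097315531
```

The lever stops hard at TCP z of about 264.5, matching ram on blank, with 16 N at the grip for over 1.2 s. Release.

Run:
```python
from h import *
env.move_l(W(-44,-147,350),rate=80); st("up")
env.move_l(W(-44,-147,385),rate=150)
env.move_l(W(-200,-60,385),rate=250); env.reach(W(-235,90,385),Q); env.hold(.5)
ims=[]
for n,(x,y) in(("scene",(245,165)),("top",(275,190))):
    im=viewer.camera(n); cv2.imwrite(f"pics/{n}2.png",im); ims.append(cv2.resize(im[y:y+150,x:x+120],(400,500),interpolation=cv2.INTER_CUBIC))
    d=cv2.absdiff(im,cv2.imread(f"pics/{n}0.png")).max(2); cv2.imwrite(f"pics/d{n}.png",d)
cv2.imwrite("pics/c2.png",np.hstack(ims)); st()
```

```text
up 20.83 [ -44.3 -147.   349.4] [ 0.7 -0.3  0.3] 0.0936261725742037
 23.35 [-235.    89.9  385.1] [-0.5 -0.2  1.2] 0.6564001334579287
```

View pics/c2.png

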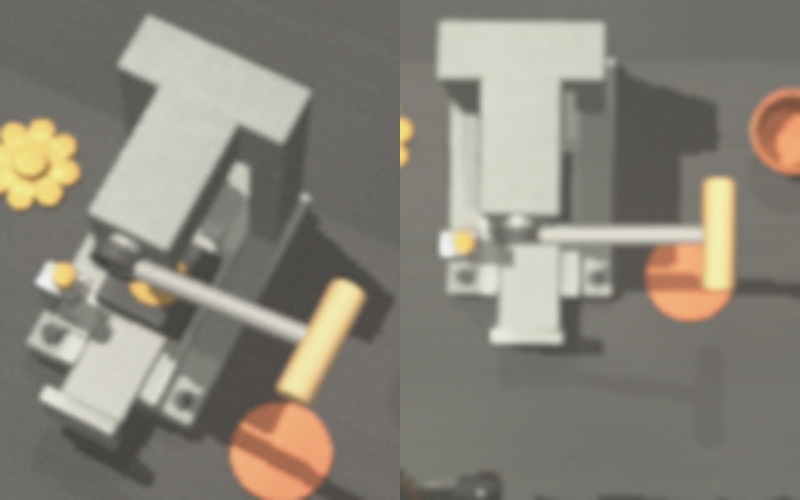

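The lever is back up with its grip at (718,234), the slide is still caught with the plate edge at row 343, and the blank is in its nest. The bystanders in these crops haven't moved, so I'm handing in.

Run:
```python
from station import env,workorder
workorder.sign_off(); print(env.read_state()["time_s"])
```

```text
the job is handed in; nothing more can be done
the job is handed in; nothing more can be done
```

The job is done and handed in at about 23.4 s of the 54 s allowed; no verdict was reported.

- **Slide:** I pushed it in with closed fingers until it met the back stop firmly (30.6 N). The first push tripped the force stop just short of the stop, so I pushed on without letting the slide back to the catch. I then drew back fast. The top view puts the plate about 30 mm in from its start, so it is caught on the pin with the blank under the ram.
- **Lever:** Only then did I press the grip down. The ram met the blank at the expected height, and I held about 16 N at the grip for 1.2 s, a little over the 12 N you called plenty. The lever then swung back up.
- **Last checks:** After the lever came up, the views show it fully up, the slide still caught and the blank still in its nest. The rosette, copper disc and rivet cup look unmoved. I did not look again at the stake, cabochon or hammer, but no move took the arm close to them. The arm stood clear of everything at hand-in.
- **Disagreements:** Press landmarks agreed to about 2–4 mm, except the plate's top corners, whose measured heights differed by 10 mm (85 and 75 mm, against 75 mm given). I treated that as image noise, and the back stop's position agreed with the measured pose.

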